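# Top up the sample parcel to weight

### The arm

A 7-joint arm with a two-finger parallel gripper is mounted at the origin on the work surface. World frame = base frame: x ahead of the robot, y to its left, z up, the work surface at z = 0. Lengths are in m, angles in rad, forces in N, time in s.
With the tool pointing down it reaches from about 0.425 to 0.825 m from the base axis. Payload 3.6 kg.
Tool frame: the origin (TCP) lies between the finger pads; the fingertips stand 17 mm ahead of it and the grasp point (between the pads) lies 2 mm behind it (r.tip_reach is the distance from the TCP to the fingertips, in m); z points along the fingers, y is the line along which they close (so a half turn about z gives the same grasp; the last joint's range is limited). The gripper opens to 85 mm and grips with 20 to 120 N. Pads are 22 mm wide; open, the fingers measure 114 mm over their backs; the gripper's body (76 mm by 85 mm) begins 54 mm behind the grasp point. The pads swing forward as they close: fully open they stand 13 mm farther back than shut.
Start: joints at [1.264, 0.615, -0.013, 1.423, 0.008, 1.103, -0.04], TCP at [0.18, -0.625, 0.248] pointing down, gripper open.
Joint ranges: [-3.12, 3.12], [-0.3, 2.06], [-1.34, 1.32], [0.26, 2.42], [-1.36, 4.5], [0.01, 1.98], [-2.84, 2.84]. Speed limits (rad/s): [2.79, 2.79, 3.14, 3.14, 3.14, 3.14, 3.14].

### API

Orientations are given as a unit quaternion [x, y, z, w].
In Python, from bench import r gives the robot as it stands.
- The arm moves only by the tool jog_arm, never from a script. Its argument "targets" is a list of rows, each a list of 5 numbers: the opening, from -1 (shut) to 1 (fully open), then the shift along the tool's x, y, z in cm, then the turn about the tool's z in rad. A call has 1 to 8 rows; each row shifts and turns the commanded pose from where the row before left it, along the tool's axes as they then stand; what a row does not reach is not made up. A row lasts 1/12 s, in which the tool goes at most 41.7 mm and 7.16 degrees, less where a joint would pass 70% of its speed; a pose out of reach is approached as far as the arm can. A call is refused whole if a number of a shift passes 4.17 or a number of a turn 0.125, either way. A call with a gripper value outside its range is refused whole. The fingers move at their own pace and stop on an object; "force" is the grip in N (left out, the last holds). Time passes only in rows, so rows that do not move let the fingers close. It gives the time, the measured TCP pose, the force, the opening and the grip force at its end, in the units of the state.
- r.sense(): the state, without advancing time (a new reading comes with each control period).
- r.snapshot(name): name is "side" or "top" or "wrist"; returns a dict with "frame" (420x560x3 uint8, blue, green, red), "camera_matrix" (3x3 intrinsics, pixels), "world_to_cam" (4x4, takes a point from world to camera coordinates). Camera axes: x right, y up, looking along -z (the intrinsics and any distortion apply to the point x, -y, -z); pixel columns grow to the right and rows downward; lengths in m; the calibration is good to about 2 mm. A picture is of the moment at which its call begins. There is no depth.
- r.hand_in(): hands the job in; it is judged then, once.
The state is a dict: "clock": time; "joints": joint angles; "joint_velocities": joint speeds; "joint_torque": joint torques, N m; "eef_pos": TCP position; "eef_rot": TCP orientation; "force": force on the tool from outside, world axes, zero at the start; "torque": the same for the moment, N m; "finger_gap": opening from 0.0 (shut) to 1.0 (fully open); "gripper_force": force on a finger pad.
Only numpy, scipy, OpenCV 4.12 (cv2) and the standard library are available. Lean on these libraries where they do the work, as an engineer would, in place of code of your own. Each camera call takes 0.05 s, during which the arm holds its last target. There are 200 camera calls.

### The job

Make up the weight of the sample parcel: take cladding tablets from the sloping sample stand and lay them flat in the free half of the scale's tray, side by side or stacked, beside the carton already there, one at a time and letting the pointer settle, until it comes to rest in the green sector of the dial, neither short of it nor in the red. Set them down gently without leaning on the tray, leave the tablets you do not need lying on the stand, and do not move anything else.

Things in the scene. Friction and masses are not known exactly. Their poses are not given: they have to be found in the camera images.
- scale: spring parcel scale, blue housing, fixed to the table; origin on the table under the centre of its weighing tray; x points from the dial towards the tray, z up. The dial (144 mm across) lies on a nose in front of the tray, centred 205 mm to -x of the origin and 66 mm above the table, sloping 30 degrees down towards -x. The nose's upper edge, just in front of the tray, is 109 mm above the table; the rest is lower.
- tray: the scale's steel weighing tray, 230 mm (x) x 310 mm (y), with a 12 mm high rim (inside 226 x 306 mm); it moves straight down on its spring as it is loaded (600 N/m, 16 mm per kg, well damped, empty floor 109 mm above the table, stop after 26 mm). Axes as the scale's; origin at the underside of its 4 mm floor plate.
- tray_floor (a point): centre of the upper face of the tray's floor; axes as the scale's
- needle (a joint): the dial's pointer: 0 with an empty tray (pointing at the top of the dial, towards the tray), growing clockwise seen from above by 3.2 rad per kg on the tray; ticks every 100 g. The green sector runs from 2.40 to 3.04 rad (750 to 950 g), the red sector from there to 4.80. It settles within about half a second of a change of load.
- carton: taped brown carton of unknown weight (about 330 to 520 g), 150 (x) x 90 (y) x 60 mm high, standing in the +y half of the tray from the start, leaving the -y half free; origin at the centre of its underside
- stand: plywood sample stand, fixed to the table, 345 mm wide (y): a board sloping up at 27 degrees towards +x with a 7 mm ledge at its foot, and over its upper part a shelf (underside 165 mm, binders on it up to 242 mm above the table) whose front edge stands 20 mm to +x of the origin, 31 mm to +x of the tablets' centres, so a gripper straight from above has no room. Side panels 12 mm thick at y = +-166 mm. Origin on the table, x pointing from the front to the back, z up.
- tablet_a: terracotta cladding sample: a flat tablet 110 (x) x 40 (y) x 16 mm (z), of unknown weight between 135 and 190 g; it lies on the stand's sloping board with its long side up the slope and its foot against the ledge, side by side with the other three, 72 mm apart from centre to centre (the gaps are about 32 mm). Origin at the centre of its underside (on the stand, 55 mm above the table), z out of the upper face.
- tablet_b: marble cladding sample: a flat tablet 110 (x) x 40 (y) x 16 mm (z), of unknown weight between 135 and 190 g; it lies on the stand's sloping board with its long side up the slope and its foot against the ledge, side by side with the other three, 72 mm apart from centre to centre (the gaps are about 32 mm). Origin at the centre of its underside (on the stand, 55 mm above the table), z out of the upper face.
- tablet_c: grey concrete cladding sample: a flat tablet 110 (x) x 40 (y) x 16 mm (z), of unknown weight between 135 and 190 g; it lies on the stand's sloping board with its long side up the slope and its foot against the ledge, side by side with the other three, 72 mm apart from centre to centre (the gaps are about 32 mm). Origin at the centre of its underside (on the stand, 55 mm above the table), z out of the upper face.
- tablet_d: brown-red brick cladding sample: a flat tablet 110 (x) x 40 (y) x 16 mm (z), of unknown weight between 135 and 190 g; it lies on the stand's sloping board with its long side up the slope and its foot against the ledge, side by side with the other three, 72 mm apart from centre to centre (the gaps are about 32 mm). Origin at the centre of its underside (on the stand, 55 mm above the table), z out of the upper face.
- tape_measure: yellow pocket tape measure, 62 x 32 x 58 mm high, between or in front of the two fixtures; not part of the job
- mug: blue mug, 80 mm across, 92 mm high; not part of the job
- pencil_pot: black pot with pencils, 76 mm across, pencils up to 155 mm high; not part of the job
- stapler: red and black stapler, 140 x 34 x 50 mm; not part of the job
- glue: white glue bottle, 52 mm across, 130 mm high; not part of the job
- tape_roll: roll of brown tape lying flat, 104 mm across, 48 mm high; not part of the job
Mind the look-alikes: they are no part of the job. What is shaped like the tablet_c but black or pink is not meant.

How it is judged:
On the way:
1. a first tablet lies flat in the tray, let go, and the pointer stands still short of the green sector ((((x of tablet_a in the frame of tray_floor between -0.085 and 0.085 m and y of tablet_a in the frame of tray_floor between -0.145 and 0.145 m and z of tablet_a in the frame of tray_floor between -0.006 and 0.056 m and angle between tablet_a's own z axis and vertical below 0.12 rad) and (contact force between tablet_a and the fingers below 0.05 N and contact force between tablet_a and the arm below 0.05 N)) or ((x of tablet_b in the frame of tray_floor between -0.085 and 0.085 m and y of tablet_b in the frame of tray_floor between -0.145 and 0.145 m and z of tablet_b in the frame of tray_floor between -0.006 and 0.056 m and angle between tablet_b's own z axis and vertical below 0.12 rad) and (contact force between tablet_b and the fingers below 0.05 N and contact force between tablet_b and the arm below 0.05 N)) or ((x of tablet_c in the frame of tray_floor between -0.085 and 0.085 m and y of tablet_c in the frame of tray_floor between -0.145 and 0.145 m and z of tablet_c in the frame of tray_floor between -0.006 and 0.056 m and angle between tablet_c's own z axis and vertical below 0.12 rad) and (contact force between tablet_c and the fingers below 0.05 N and contact force between tablet_c and the arm below 0.05 N)) or ((x of tablet_d in the frame of tray_floor between -0.085 and 0.085 m and y of tablet_d in the frame of tray_floor between -0.145 and 0.145 m and z of tablet_d in the frame of tray_floor between -0.006 and 0.056 m and angle between tablet_d's own z axis and vertical below 0.12 rad) and (contact force between tablet_d and the fingers below 0.05 N and contact force between tablet_d and the arm below 0.05 N))) and value of joint needle below 2.4 rad and velocity of joint needle between -0.3 and 0.3 rad/s), for 0.2 s.
At the end, for the whole second after the job is handed in: Pointer at rest in the green sector (2.40 to 3.04 rad, +-0.05); carton still in its half of the tray; every tablet either flat in the tray (within 7 degrees, on its floor or on other tablets, centre 28 mm in x and 8 mm in y inside the rim) or on the stand within 20 mm of its start (value of joint needle between 2.35 and 3.09 rad and velocity of joint needle between -0.1 and 0.1 rad/s and y of carton in the frame of tray_floor between 0.02 and 0.13 m and x of carton in the frame of tray_floor between -0.06 and 0.06 m and z of carton in the frame of tray_floor between -0.006 and 0.02 m and angle between carton's own z axis and vertical below 0.1 rad and ((x of tablet_a in the frame of tray_floor between -0.085 and 0.085 m and y of tablet_a in the frame of tray_floor between -0.145 and 0.145 m and z of tablet_a in the frame of tray_floor between -0.006 and 0.056 m and angle between tablet_a's own z axis and vertical below 0.12 rad) or (distance of tablet_a from where it was at the start of the episode below 0.02 m and angle between tablet_a's own z axis and vertical below 0.72 rad)) and linear speed of each of tablet_a, tablet_b, tablet_c, tablet_d below 0.03 m/s and ((x of tablet_b in the frame of tray_floor between -0.085 and 0.085 m and y of tablet_b in the frame of tray_floor between -0.145 and 0.145 m and z of tablet_b in the frame of tray_floor between -0.006 and 0.056 m and angle between tablet_b's own z axis and vertical below 0.12 rad) or (distance of tablet_b from where it was at the start of the episode below 0.02 m and angle between tablet_b's own z axis and vertical below 0.72 rad)) and ((x of tablet_c in the frame of tray_floor between -0.085 and 0.085 m and y of tablet_c in the frame of tray_floor between -0.145 and 0.145 m and z of tablet_c in the frame of tray_floor between -0.006 and 0.056 m and angle between tablet_c's own z axis and vertical below 0.12 rad) or (distance of tablet_c from where it was at the start of the episode below 0.02 m and angle between tablet_c's own z axis and vertical below 0.72 rad)) and ((x of tablet_d in the frame of tray_floor between -0.085 and 0.085 m and y of tablet_d in the frame of tray_floor between -0.145 and 0.145 m and z of tablet_d in the frame of tray_floor between -0.006 and 0.056 m and angle between tablet_d's own z axis and vertical below 0.12 rad) or (distance of tablet_d from where it was at the start of the episode below 0.02 m and angle between tablet_d's own z axis and vertical below 0.72 rad))); the robot touches nothing.
It fails at once if a bystander is moved by more than 30 mm (distance of any of tape_measure, mug, pencil_pot, stapler, glue, tape_roll from where it was at the start of the episode above 0.03 m).
It fails at once if something lands or presses hard on the tray (more than 30 N in all; the load itself weighs up to 10 N) (contact force between tray and anything else above 30 N).
It also fails if it takes over 72 s, if anything falls off the work surface, if the arm or the gripper's body presses on something with over 40 N, if the wrist force passes 120 N, or if a joint passes its speed limit or range.

## Working session

There is one attempt and no reset: what is moved stays moved. The work goes in short steps, Python scripts to look and compute and a tool call to move; the robot and the scene stay as the last step left them, time stands still between calls to the robot, and variables do not carry over. Pictures are saved under pics/ and viewed, at most 10 in all, crops included, and the job is handed in when it is done.

Besides the shell and the picture viewer there is one more tool, called after "Call:" as name([rows], argument=value, ...), one row to a line, values as JSON. jog_arm: Moves the arm, as the interface text tells. Its arguments: {"type":"object","properties":{"targets":{"type":"array"},"force":{"type":"number"}},"required":["targets"]}

```bash
ls; mkdir -p pics; python3 - <<'E'
from bench import r
import cv2,json
s=r.sense(); print({k:s[k] for k in('clock','eef_pos','eef_rot','finger_gap')}, r.tip_reach)
import numpy as np
for n in('side','top'):
    d=r.snapshot(n); cv2.imwrite(f'pics/{n}0.png',d['frame']); np.savez(f'{n}.npz',K=d['camera_matrix'],W=d['world_to_cam'])
    W=np.array(d['world_to_cam']); print(n,-W[:3,:3].T@W[:3,3])
E
```

```text
pics
{'clock': 0.0, 'eef_pos': array([ 0.17933736, -0.62399701,  0.24711513]), 'eef_rot': array([ 9.90220290e-01,  1.39506458e-01, -1.99298148e-04, -1.29845164e-03]), 'finger_gap': 0.9960984937352397} 0.017
side [0.18225922 1.11614881 1.32888826]
top [ 0.38530377 -0.01478896  1.62998044]
```

View pics/top0.png

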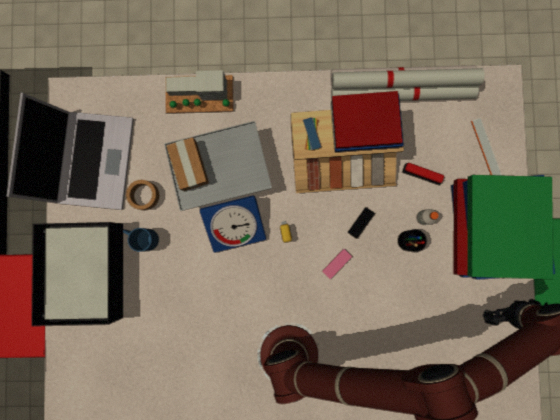

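View pics/side0.png

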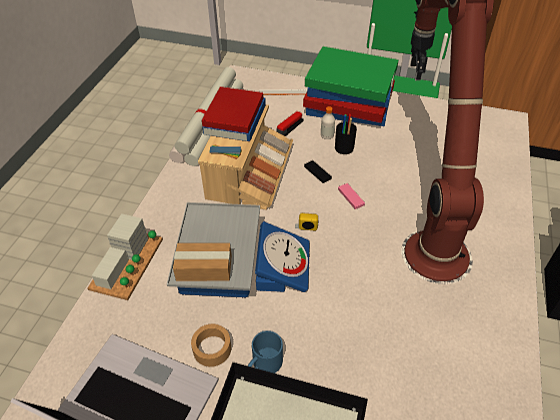

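Top view: tray around (218,165), dial (233,223), carton (186,162), stand (345,150) with tablets at about row 173. The look-alikes are a black bar (361,222) and a pink one (337,263). I'll enlarge the stand and scale.

```bash
cat > h.py <<'E'
import numpy as np,cv2
def load(n):
    d=np.load(f'{n}.npz'); return d['K'],d['W']
def ray(n,uv,KW=None):
    K,W=KW or load(n); d=np.linalg.inv(K)@[uv[0],uv[1],1]; R=W[:3,:3]
    return -R.T@W[:3,3], R.T@(d*[1,-1,-1])
def plane(n,uv,z,KW=None):
    c,d=ray(n,uv,KW); return c+d*(z-c[2])/d[2]
def proj(n,p,KW=None):
    K,W=KW or load(n); q=W[:3,:3]@p+W[:3,3]; q=K@(q*[1,-1,-1]); return q[:2]/q[2]
E
python3 - <<'E'
import cv2,numpy as np
a=cv2.imread('pics/top0.png')
c=cv2.resize(a[100:200,285:410],None,fx=5,fy=5,interpolation=cv2.INTER_CUBIC)
cv2.imwrite('pics/c1.png',c[:, :])
c=cv2.resize(a[115:255,160:280],None,fx=4.2,fy=4.2,interpolation=cv2.INTER_CUBIC)
cv2.imwrite('pics/c2.png',c)
from h import *
print(load('top'),load('side'))
E
```

```text
(array([[465.12247368,   0.        , 281.95063578],
       [  0.        , 465.12247368, 211.24560888],
       [  0.        ,   0.        ,   1.        ]]), array([[-0.02193904, -0.99961834, -0.01678829,  0.02103445],
       [ 0.99754967, -0.02300329,  0.06607196, -0.49239585],
       [-0.06643293, -0.0152976 ,  0.99767362, -1.60081786],
       [ 0.        ,  0.        ,  0.        ,  1.        ]])) (array([[529.80001524,   0.        , 284.52077278],
       [  0.        , 529.80001524, 200.94719517],
       [  0.        ,   0.        ,   1.        ]]), array([[-0.96136314, -0.27527124,  0.00257824,  0.47903477],
       [ 0.20167543, -0.69789898,  0.68721469, -0.17102962],
       [-0.18737109,  0.66118284,  0.72644981, -1.66919896],
       [ 0.        ,  0.        ,  0.        ,  1.        ]]))
```

View pics/c1.png

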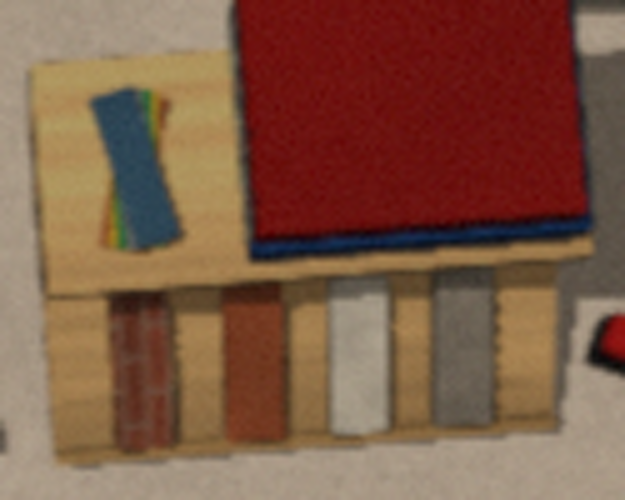

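View pics/c2.png

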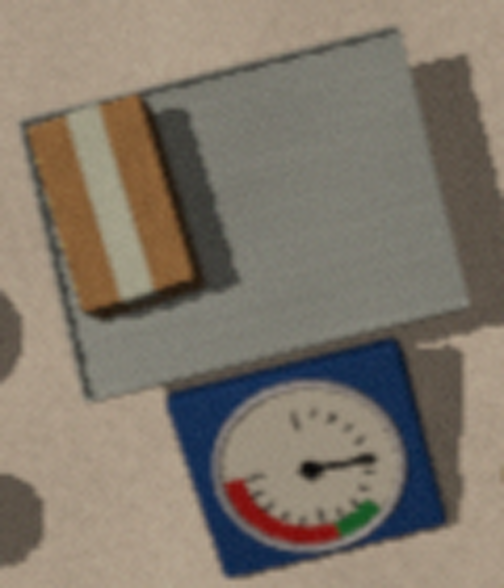

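The crop shows, from left to right, brick d, terracotta a, marble b and grey c. Their foot edges are at full-image pixels (314.6,189.5), (336.6,187.8), (357.2,186.5) and (377.8,185.1). The dial crop shows the needle at roughly 1.6 rad (about 510 g), so two tablets should reach green. Next I'll turn these pixels into positions.

```bash
python3 - <<'E'
from h import *
c=np.array([plane('top',(160+u/4.2,115+v/4.2),.113) for u,v in[(22,122),(400,30),(468,305),(90,398)]])
print('tray',c.mean(0),'sizes',np.linalg.norm(c[0]-c[1]),np.linalg.norm(c[1]-c[2]))
ex=(c[0]-c[3]+c[1]-c[2]); ey=(c[0]-c[1]+c[3]-c[2])
print('yaw',np.degrees([np.arctan2(ex[1],ex[0]),np.arctan2(-ey[0],ey[1])]))
o=c.mean(0);a=np.arctan2(-ey[0],ey[1])
loc=lambda p:(np.array([[np.cos(a),np.sin(a)],[-np.sin(a),np.cos(a)]])@(p-o)[:2])
P=lambda u,v,z:plane('top',(160+u/4.2,115+v/4.2),z)
n=[P(312,470,.07),P(372,459,.07)]; L=[loc(p) for p in n]; print('dial',L)
d=L[1]-L[0]; d[0]/=np.cos(np.radians(30)); print('needle',np.arctan2(-d[1],d[0])%6.283)
print('carton top',loc(P(112,205,.166)),[loc(P(u,v,.166)) for u,v in[(28,128),(140,97),(193,280),(92,310)]])
f=np.array([plane('top',q,.0443) for q in[(314.6,189.5),(336.6,187.8),(357.2,186.5),(377.8,185.1)]])
y=f[0]-f[3]; s=np.arctan2(-y[0],y[1]); print('stand yaw',np.degrees(s),np.linalg.norm(y)/3)
for nme,p in zip('dabc',f):
    print(nme,'foot',p,'centre',p+.0563*np.array([np.cos(s),np.sin(s),0]))
E
```

```text
tray [0.64156426 0.21509922 0.113     ] sizes 0.3070416512677554 0.22490760713948657
yaw [13.00476573 12.45508239]
dial [array([-2.06305212e-01, -1.85239276e-04]), array([-0.2091668 , -0.04891935])]
needle 1.6384948636052241
carton top [0.01975972 0.09077695] [array([0.09282145, 0.13985509]), array([0.09551869, 0.05142418]), array([-0.05078422,  0.04389304]), array([-0.05470464,  0.12345226])]
stand yaw 2.640655236553211 0.07212073875051682
d foot [ 0.56290847 -0.10387935  0.0443    ] centre [ 0.61914868 -0.1012855   0.0443    ]
a foot [ 0.56696117 -0.17921405  0.0443    ] centre [ 0.62320139 -0.17662021  0.0443    ]
b foot [ 0.56974867 -0.24964629  0.0443    ] centre [ 0.62598888 -0.24705245  0.0443    ]
c foot [ 0.57287667 -0.32001181  0.0443    ] centre [ 0.62911688 -0.31741797  0.0443    ]
```

Call:
jog_arm([
  [0.4,0,0,-1,0.116],
  [0.4,0,0,-1,0.116],
  [0.4,2.4,-2.8,-0.5,0],
  [0.4,2.4,-2.8,-0.5,0],
  [0.4,2.4,-2.8,-0.5,0],
  [0.4,2.4,-2.8,-0.5,0],
  [0.4,2.4,-2.8,-0.5,0],
  [0.4,2.4,-2.8,-0.5,0],
])

```text
clock: 0.77
eef_pos: [0.316, -0.4481, 0.2981]
eef_rot: [1.0, 0.024, -0.0, -0.0]
force: [-0.4, 0.3, -0.0]
finger_gap: 0.7
gripper_force: 0.0
```

Call:
jog_arm([
  [0.4,2.4,-2.8,0,0],
  [0.4,2.4,-2.8,0,0],
  [0.4,2.4,-2.8,0,0],
  [0.4,2.4,-2.8,0,0],
  [0.4,2.4,-2.8,0,0],
  [0.4,2.4,-2.8,0,0],
  [0.4,2.4,-2.8,0,0],
  [0.4,0,0,0,0],
])

```text
clock: 1.43
eef_pos: [0.4792, -0.2367, 0.2979]
eef_rot: [0.999, 0.031, 0.002, -0.003]
force: [0.1, 0.6, 0.8]
finger_gap: 0.697
gripper_force: 0.0
```

Call:
jog_arm([
  [0.4,2.2,-2.6,0,0],
  [0.4,2.2,-2.6,0,0],
  [0.4,2.2,-2.6,0,0],
  [0.4,2.2,-2.6,0,0],
  [0.4,2.2,-2.6,0,0],
  [0.4,0,0,0,0],
  [0.4,0,0,0,0],
])

```text
clock: 2.02
eef_pos: [0.5781, -0.1082, 0.2974]
eef_rot: [1.0, 0.027, -0.001, -0.001]
force: [-0.3, -0.9, -0.4]
finger_gap: 0.703
gripper_force: 0.0
```

```bash
python3 - <<'E'
from bench import r
from h import *
s=r.sense(); print(s['eef_pos'],s['eef_rot'])
d=r.snapshot('wrist'); KW=(np.array(d['camera_matrix']),np.array(d['world_to_cam']))
np.savez('wrist.npz',K=KW[0],W=KW[1]); cv2.imwrite('pics/w1.png',d['frame'])
for y in(-.101,-.177):
    print(proj('',np.array([.563+.0033*(y<-.15),y-.003,.0443]),KW))
E
```

```text
[ 0.57806741 -0.10820822  0.29742405] [ 9.99642896e-01  2.67036737e-02 -6.03571702e-04 -7.93390541e-04]
[271.61181248 180.78037349]
[336.06688214 181.45458621]
```

View pics/w1.png

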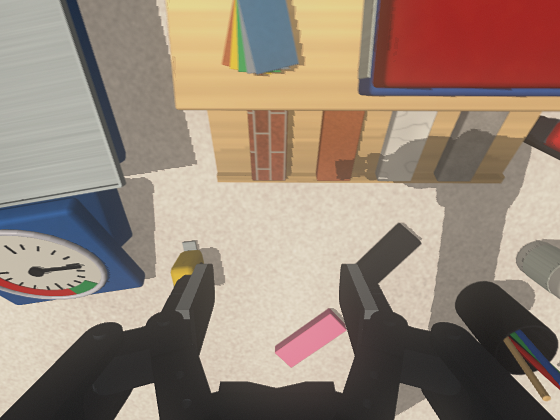

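The wrist view shows brick d's foot at (267,180) and terracotta's at (337,180). The pixel scale is larger than predicted, so I'm checking the calibration.

```bash
python3 - <<'E'
from bench import r
from h import *
KW=load('wrist'); print(KW[0],'\n',KW[1]); W=KW[1]; print('cam',-W[:3,:3].T@W[:3,3])
a=plane('',(267,180),.0443,KW);b=plane('',(337,180),.0443,KW);print(a,b)
for uv,z in[((36,271),.066),((210,110),.173),((183,270),.05)]: print(uv,plane('',uv,z,KW))
d=r.snapshot('wrist'); print({k:np.shape(v) for k,v in d.items()})
c=cv2.resize(d['frame'][90:200,160:460],None,fx=2.6,fy=2.6,interpolation=cv2.INTER_CUBIC); cv2.imwrite('pics/w2.png',c)
E
```

```text
[[331.67521733   0.         276.41846349]
 [  0.         331.67521733 206.57773389]
 [  0.           0.           1.        ]] 
 [[ 5.41474006e-02 -9.98532953e-01 -2.85205717e-05 -1.40000158e-01]
 [ 9.42608417e-01  5.11242079e-02 -3.29963160e-01 -4.80328611e-01]
 [ 3.29480547e-01  1.78397637e-02  9.43993809e-01 -6.16641916e-01]
 [ 0.00000000e+00  0.00000000e+00  0.00000000e+00  1.00000000e+00]]
cam [ 0.66351395 -0.10423761  0.42361141]
[ 0.56365295 -0.09852628  0.0443    ] [ 0.5681203  -0.18089741  0.0443    ]
(36, 271) [0.43923931 0.17864934 0.066     ]
(210, 110) [ 0.64764612 -0.05676803  0.173     ]
(183, 270) [0.44085672 0.00333323 0.05      ]
{'frame': (420, 560, 3), 'camera_matrix': (3, 3), 'world_to_cam': (4, 4)}
```

View pics/w2.png

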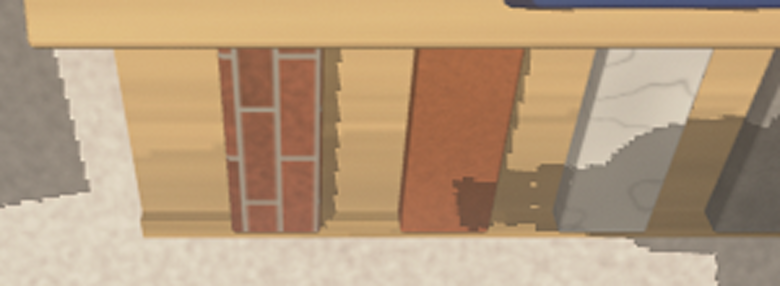

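Call:
jog_arm([
  [0.4,1.5,-0.9,2,0],
  [0.4,0,0,3,0],
  [0.4,0,0,3.5,0],
  [0.4,0,0,3.5,0],
  [0.4,0,0,3.5,0],
  [0.4,0,0,2.5,0],
  [0.4,0,0,1,0],
  [0.4,0,0,0,0],
])

```text
clock: 2.78
eef_pos: [0.5896, -0.103, 0.1059]
eef_rot: [1.0, 0.023, -0.003, -0.0]
force: [-0.5, -0.2, 0.7]
finger_gap: 0.7
gripper_force: 0.0
```

```bash
python3 - <<'E'
from bench import r
from h import *
s=r.sense(); print(s['eef_pos'],s['eef_rot'],s['force'])
d=r.snapshot('wrist'); cv2.imwrite('pics/w3.png',d['frame'])
E
```

```text
[ 0.58957373 -0.10298837  0.10590484] [ 9.99738876e-01  2.26474008e-02 -3.04534218e-03 -1.51868927e-05] [-0.46339549 -0.15201683  0.6843099 ]
```

View pics/w3.png

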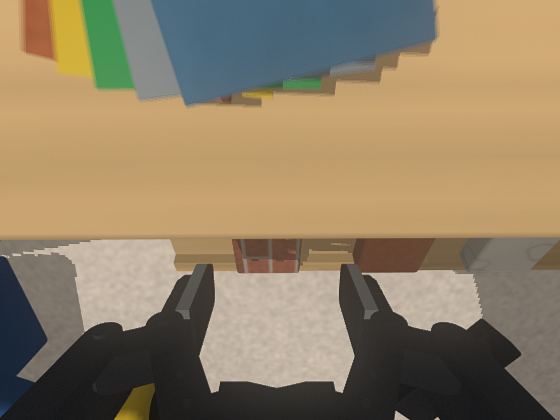

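Call:
jog_arm([
  [0.4,0.3,-0.55,0,0],
  [0.4,0,0,1.5,0],
  [0.4,0,0,1.4,0],
  [0.4,0,0,0.6,0],
  [0.4,0,0,0.3,0],
  [0.4,0,0,0,0],
])

```text
clock: 3.33
eef_pos: [0.5953, -0.0957, 0.0711]
eef_rot: [1.0, 0.024, 0.001, 0.0]
force: [-0.2, -0.7, 0.6]
finger_gap: 0.699
gripper_force: 0.0
```

Call:
jog_arm([
  [0.4,-0.2,0.1,0.3,0],
  [-1,0,0,0,0],
  [-1,0,0,0,0],
  [-1,0,0,0,0],
  [-1,0,0,0,0],
  [-1,0,0,0,0],
  [-1,0,0,0,0],
], force=40)

```text
clock: 3.92
eef_pos: [0.593, -0.0971, 0.0682]
eef_rot: [1.0, 0.024, 0.0, 0.0]
force: [-0.5, 0.0, 5.6]
finger_gap: 0.453
gripper_force: 40.9
```

Call:
jog_arm([
  [-1,0,0,-0.5,0],
  [-1,0,0,-1,0],
  [-1,0,0,-1.5,0],
  [-1,-1,0,-1,0],
  [-1,-2,0,0,0],
  [-1,-2.5,0,0,0],
  [-1,-2.5,0,0,0],
  [-1,0,0,0,0],
])

```text
clock: 4.58
eef_pos: [0.5062, -0.1012, 0.1072]
eef_rot: [1.0, 0.023, -0.005, -0.0]
force: [-0.2, -0.4, -2.2]
finger_gap: 0.458
gripper_force: 40.4
```

```bash
python3 - <<'E'
from bench import r
from h import *
s=r.sense(); print(s['eef_pos'],s['eef_rot'],s['force'],s['finger_gap'])
d=r.snapshot('wrist');e=r.snapshot('side')
i=np.hstack([d['frame'][120:], cv2.resize(e['frame'][90:210,190:340],None,fx=2.5,fy=2.5)])
i=cv2.resize(i,None,fx=800/i.shape[1],fy=800/i.shape[1]);cv2.imwrite('pics/w4.png',i)
E
```

```text
[ 0.50618024 -0.10116139  0.10717098] [ 9.99723640e-01  2.30341267e-02 -4.69433231e-03 -1.88432956e-04] [-0.21750568 -0.36597069 -2.23562353] 0.4581532621991058
```

View pics/w4.png

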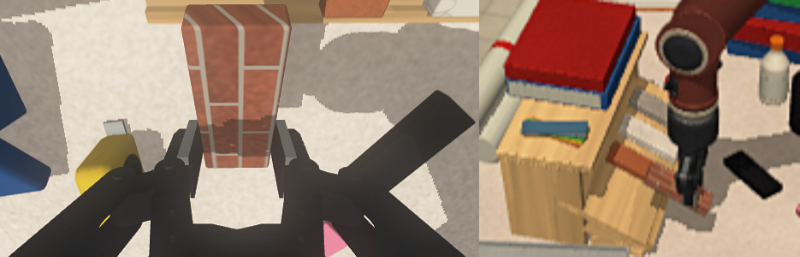

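Call:
jog_arm([
  [-1,0,0,-2,0],
  [-1,0,0,-3.5,0],
  [-1,0,0,-3.5,0],
  [-1,0,0,-3.2,-0.0875],
  [-1,0,0,0,-0.0875],
  [-1,1.45,-1.55,0,0],
  [-1,2.5,-2.6,0,0],
  [-1,2.5,-2.6,0,0],
], force=40)

```text
clock: 5.35
eef_pos: [0.5626, -0.0209, 0.2304]
eef_rot: [0.994, 0.109, 0.001, 0.0]
force: [0.5, 0.1, -1.1]
finger_gap: 0.454
gripper_force: 40.8
```

Call:
jog_arm([
  [-1,2.5,-2.6,0,0],
  [-1,2.5,-2.6,0,0],
  [-1,2.5,-2.6,0,0],
  [-1,2.2,-2.3,0,0],
  [-1,1,-1,0,0],
  [-1,0,0,0,0],
  [-1,0,0,0,0],
])

```text
clock: 5.93
eef_pos: [0.6412, 0.1128, 0.229]
eef_rot: [0.994, 0.112, 0.0, -0.0]
force: [-0.3, -0.9, -2.4]
finger_gap: 0.457
gripper_force: 40.8
```

```bash
python3 - <<'E'
from bench import r
from h import *
s=r.sense(); print(s['eef_pos'],s['eef_rot'],s['force'],s['finger_gap'])
d=r.snapshot('wrist');e=r.snapshot('side')
i=np.hstack([d['frame'][60:], cv2.resize(e['frame'][170:314,160:330],None,fx=2.5,fy=2.5)])
i=cv2.resize(i,None,fx=800/i.shape[1],fy=800/i.shape[1]);cv2.imwrite('pics/w5.png',i)
E
```

```text
[0.64122391 0.11277595 0.22902561] [ 9.93666010e-01  1.12373588e-01  1.06055633e-04 -1.61716400e-04] [-0.31452916 -0.9136214  -2.40681664] 0.4565631614393845
```

View pics/w5.png

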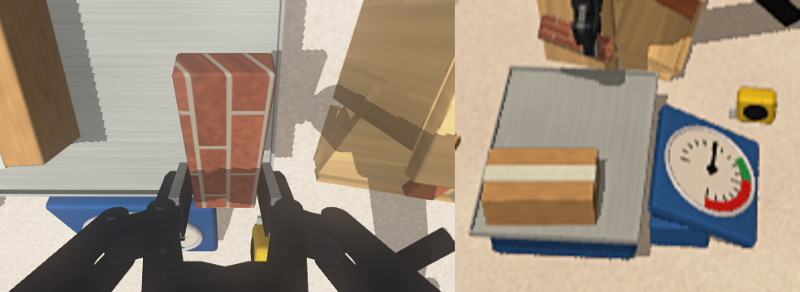

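Call:
jog_arm([
  [-1,0,0,2,0],
  [-1,0,0,3,0],
  [-1,0,0,2,0],
  [-1,0,0,1,0],
  [-1,0,0,0.3,0],
  [-1,0,0,0.3,0],
  [-1,0,0,0,0],
  [-1,0,0,0,0],
], force=20)

```text
clock: 6.7
eef_pos: [0.6416, 0.1113, 0.1449]
eef_rot: [0.994, 0.111, 0.001, -0.0]
force: [-0.1, -0.3, -0.3]
finger_gap: 0.454
gripper_force: 40.8
```

Call:
jog_arm([
  [-1,0,0,0.3,0],
  [-1,0,0,0.3,0],
  [-1,0,0,0.3,0],
  [-1,0,0,0,0],
  [-1,0,0,0,0],
], force=20)

```text
clock: 7.12
eef_pos: [0.6413, 0.1115, 0.1348]
eef_rot: [0.994, 0.111, 0.001, -0.0]
force: [1.4, -0.1, 1.3]
finger_gap: 0.453
gripper_force: 41.0
```

Call:
jog_arm([
  [-1,0,0,0.3,0],
  [-1,0,0,0.3,0],
  [-1,0,0,0,0],
  [-1,0,0,0,0],
])

```text
clock: 7.45
eef_pos: [0.6414, 0.1115, 0.1289]
eef_rot: [0.994, 0.111, 0.001, -0.0]
force: [1.4, 0.0, 4.1]
finger_gap: 0.455
gripper_force: 41.4
```

```bash
python3 - <<'E'
from bench import r
from h import *
s=r.sense(); print(s['eef_pos'],s['eef_rot'],s['force'],s['finger_gap'],s['gripper_force'])
d=r.snapshot('wrist');e=r.snapshot('side')
i=np.hstack([d['frame'][60:], cv2.resize(e['frame'][170:314,160:330],None,fx=2.5,fy=2.5)])
i=cv2.resize(i,None,fx=800/i.shape[1],fy=800/i.shape[1]);cv2.imwrite('pics/w6.png',i)
E
```

```text
[0.64144852 0.11153419 0.12892198] [ 9.93800203e-01  1.11175900e-01  1.02481185e-03 -1.57076262e-04] [1.44666933 0.03498927 4.08524724] 0.4545545676674112 41.35111391544342
```

View pics/w6.png

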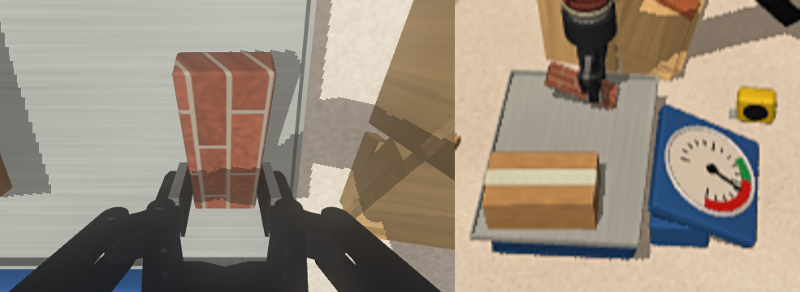

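The tablet is still tilted in the grip and the tray is yielding under it. That was the last picture I can view, so from here I'll measure by code. I'll loosen the grip so the tablet can pivot flat.

Call:
jog_arm([
  [-0.12,0,0,0,0],
  [-0.12,0,0,0.2,0],
  [-0.12,0,0,0,0],
], force=20)

```text
clock: 7.8
eef_pos: [0.6414, 0.1115, 0.1268]
eef_rot: [0.994, 0.111, 0.001, -0.0]
force: [1.8, 0.4, 5.8]
finger_gap: 0.45
gripper_force: 41.5
```

Call:
jog_arm([
  [-0.085,0,0,0,0],
  [-0.085,0,0,0,0],
], force=20)

```text
clock: 7.97
eef_pos: [0.6415, 0.1115, 0.127]
eef_rot: [0.994, 0.111, 0.001, -0.0]
force: [2.1, 0.8, 5.1]
finger_gap: 0.463
gripper_force: 26.1
```

Call:
jog_arm([
  [-0.085,0,0,0.2,0],
  [-0.085,0,0,0.2,0],
  [-0.085,0,0,0,0],
])

```text
clock: 8.22
eef_pos: [0.6416, 0.1116, 0.1231]
eef_rot: [0.994, 0.111, 0.001, -0.0]
force: [1.9, -0.5, 7.0]
finger_gap: 0.456
gripper_force: 26.3
```

Call:
jog_arm([
  [-0.07,0,0,0,0],
  [-0.07,0,0,0,0],
])

```text
clock: 8.38
eef_pos: [0.6399, 0.1112, 0.1218]
eef_rot: [0.994, 0.111, -0.001, 0.0]
force: [0.2, -0.7, -0.7]
finger_gap: 0.465
gripper_force: 8.1
```

```bash
cat > t.py <<'E'
from bench import r
from h import *
from scipy.spatial.transform import Rotation as Ro
def model(tcp,yaw,pitch,z0,KW,dx=.03):
    # tablet box, foot side -x, rotated about grip point at dx from centre
    R=Ro.from_euler('ZY',[yaw,-pitch]).as_matrix(); g=np.array([tcp[0],tcp[1],z0])
    P=[g+R@np.array([x+dx,y,z]) for x in(-.055,.055) for y in(-.02,.02) for z in(-.008,.008)]
    return np.array([proj('',p,KW) for p in P])
def look(lo,hi,pts=(0,.15,.3,.47)):
    s=r.sense(); d=r.snapshot('wrist'); KW=(np.array(d['camera_matrix']),np.array(d['world_to_cam']))
    hsv=cv2.cvtColor(d['frame'],cv2.COLOR_BGR2HSV); m=cv2.inRange(hsv,lo,hi); m[:, :150]=0; m[:, 400:]=0; m[300:]=0
    n,l,st,c=cv2.connectedComponentsWithStats(cv2.morphologyEx(m,cv2.MORPH_CLOSE,np.ones((5,5)))); k=1+np.argmax(st[1:,4])
    b=st[k]; rows=np.where((l==k).sum(1)>20)[0]
    print('mask bbox',b[:4],'area',b[4],'tcp',s['eef_pos'],'gap',s['finger_gap'],'F',s['force'].round(1))
    q=s['eef_rot']; yaw=2*np.arctan2(q[1],q[0])
    for p in pts:
        P=model(s['eef_pos'],yaw,p,s['eef_pos'][2]-.014,KW); x0,y0=P.min(0);x1,y1=P.max(0)
        h=cv2.contourArea(cv2.convexHull(P.astype(np.float32)))
        print('pitch',p,'bbox',[round(v) for v in(x0,y0,x1-x0,y1-y0)],'area',round(h))
def needle():
    t=r.snapshot('top'); KW=(np.array(t['camera_matrix']),np.array(t['world_to_cam'])); g=t['frame'].astype(int).max(2)
    a=np.radians(12.7); ex=np.array([np.cos(a),np.sin(a),0]); ey=np.array([-np.sin(a),np.cos(a),0])
    c=plane('',(160+312/4.2,115+470/4.2),.070,KW)
    u=.866*ex+np.array([0,0,.5])
    w=[]
    for th in np.arange(0,6.28,.02):
        v=[]
        for rr in np.arange(.018,.044,.002):
            q=proj('',c+rr*(np.cos(th)*u-np.sin(th)*ey),KW); v.append(cv2.getRectSubPix(g.astype(np.float32),(1,1),tuple(map(float,q)))[0,0])
        w.append(np.mean(v))
    w=np.array(w); i=w.argmin(); print('needle',round(i*.02,2),'dark',w[i].round(),'median',np.median(w).round(), 'cand',[(round(j*.02,2),int(w[j])) for j in np.argsort(w)[:6]])
E
python3 - <<'E'
from t import *
needle(); look((0,60,40),(14,255,255))
E
```

```text
needle 2.36 dark 73.0 median 164.0 cand [(np.float64(2.36), 72), (np.float64(2.34), 72), (np.float64(2.38), 73), (np.float64(2.32), 73), (np.float64(2.4), 75), (np.float64(2.3), 75)]
mask bbox [226 109 102 191] area 16907 tcp [0.63949338 0.11108332 0.1213713 ] gap 0.46661987290691853 F [ 0.8 -0.4 -0.3]
pitch 0 bbox [221, 92, 106, 240] area 22586
pitch 0.15 bbox [216, 91, 117, 236] area 23372
pitch 0.3 bbox [210, 96, 128, 226] area 23702
pitch 0.47 bbox [203, 111, 142, 206] area 23197
```

Call:
jog_arm([
  [-0.04,0,0,0,0],
  [0,0,0,0,0],
  [0.1,0,0,0,0],
  [0.2,0,0,0,0],
  [0.2,0,0,-0.5,0],
  [0.2,0,0,-1.5,0],
  [0.2,0,0,-2.5,0],
  [0.2,0,0,-3.5,0],
])

```text
clock: 9.15
eef_pos: [0.6387, 0.1109, 0.2006]
eef_rot: [0.994, 0.111, -0.003, 0.0]
force: [0.1, -0.3, -0.6]
finger_gap: 0.596
gripper_force: 0.0
```

Call:
jog_arm([
  [0.2,0,0,-4,0],
  [0.2,0,0,-2,0],
  [0.2,0,0,0,0],
  [0.2,0,0,0,0],
  [0.2,0,0,0,0],
])

```text
clock: 9.57
eef_pos: [0.6398, 0.1111, 0.2616]
eef_rot: [0.994, 0.111, -0.001, 0.0]
force: [0.8, -0.5, 0.3]
finger_gap: 0.597
gripper_force: 0.0
```

```bash
cat >> t.py <<'E'
def top_rect(lo,hi,z,box):
    t=r.snapshot('top'); KW=(np.array(t['camera_matrix']),np.array(t['world_to_cam']))
    h=cv2.cvtColor(t['frame'],cv2.COLOR_BGR2HSV); m=cv2.inRange(h,lo,hi); x0,y0,x1,y1=box; k=np.zeros_like(m); k[y0:y1,x0:x1]=m[y0:y1,x0:x1]
    p=np.argwhere(k)[:,::-1]; 
    if len(p)<5: print('none',len(p)); return
    c,s,a=cv2.minAreaRect(p.astype(np.float32)); W=plane('',p.mean(0),z,KW); a=np.radians(12.7); d=W-[.6416,.2151,0]
    print('px',c,s,'n',len(p),'tray local',(np.cos(a)*d[0]+np.sin(a)*d[1]).round(4),(-np.sin(a)*d[0]+np.cos(a)*d[1]).round(4))
def wrist_rect(lo,hi,z):
    d=r.snapshot('wrist'); KW=(np.array(d['camera_matrix']),np.array(d['world_to_cam']))
    m=cv2.inRange(cv2.cvtColor(d['frame'],cv2.COLOR_BGR2HSV),lo,hi); m=cv2.morphologyEx(m,cv2.MORPH_CLOSE,np.ones((7,7))); m=cv2.morphologyEx(m,cv2.MORPH_OPEN,np.ones((7,7)))
    n,l,st,_=cv2.connectedComponentsWithStats(m); a=np.radians(12.7)
    for k in range(1,n):
        if st[k,4]<400: continue
        p=np.argwhere(l==k)[:,::-1].astype(np.float32); bx=cv2.boxPoints(cv2.minAreaRect(cv2.convexHull(p)))
        hull=cv2.approxPolyDP(cv2.convexHull(p),4,True)[:,0]
        L=[]
        for q in hull:
            e=plane('',q,z,KW)-[.6416,.2151,0]; L.append((float(round(np.cos(a)*e[0]+np.sin(a)*e[1],4)),float(round(-np.sin(a)*e[0]+np.cos(a)*e[1],4))))
        print(st[k].tolist(),L)
E
python3 - <<'E'
from t import *
needle(); needle(); wrist_rect((0,60,40),(14,255,255),.1145)
cv2.imwrite('pics/w7.png',r.snapshot('wrist')['frame']); print(r.sense()['clock'],r.sense()['eef_pos'])
E
```

```text
needle 2.08 dark 85.0 median 165.0 cand [(np.float64(2.08), 84), (np.float64(2.06), 84), (np.float64(2.1), 85), (np.float64(2.04), 85), (np.float64(2.12), 85), (np.float64(2.14), 86)]
needle 2.08 dark 82.0 median 165.0 cand [(np.float64(2.08), 81), (np.float64(2.06), 82), (np.float64(2.1), 82), (np.float64(2.12), 82), (np.float64(2.04), 82), (np.float64(2.14), 83)]
[252, 100, 50, 129, 6127] [(0.0526, -0.1211), (-0.0551, -0.1213), (-0.0552, -0.0839), (0.0525, -0.0828)]
[479, 259, 55, 28, 1110] [(-0.0921, -0.3404), (-0.0985, -0.342), (-0.1147, -0.3272), (-0.1104, -0.2968), (-0.105, -0.2928), (-0.0859, -0.3)]
9.7667 [0.63991223 0.11117167 0.26068948]
```

Call:
jog_arm([
  [0.4,0,0,0,0.0875],
  [0.4,0,0,0,0.0875],
  [0.4,-0.7,3.4,0,0],
  [0.4,-0.7,3.4,0,0],
  [0.4,-0.7,3.4,0,0],
  [0.4,-0.7,3.4,0,0],
  [0.4,-0.7,3.4,0,0],
  [0.4,-0.7,3.4,0,0],
])

```text
clock: 10.43
eef_pos: [0.6077, -0.096, 0.2615]
eef_rot: [1.0, 0.024, -0.001, -0.0]
force: [0.9, 0.8, -0.6]
finger_gap: 0.7
gripper_force: 0.0
```

Call:
jog_arm([
  [0.4,-0.8,3.4,0,0],
  [0.4,-0.8,3.4,0,0],
  [0.4,0,0.6,0,0],
  [0.4,0,0,0,0],
  [0.4,0,0,0,0],
  [0.4,0,0,0,0],
])

```text
clock: 10.93
eef_pos: [0.5965, -0.1662, 0.2619]
eef_rot: [1.0, 0.026, -0.0, -0.001]
force: [0.1, -0.3, 0.1]
finger_gap: 0.698
gripper_force: 0.0
```

```bash
cat > u.py <<'E'
from t import *
def tabs(rows,lo=(4,120,40),hi=(16,255,255)):
    d=r.snapshot('wrist'); m=cv2.inRange(cv2.cvtColor(d['frame'],cv2.COLOR_BGR2HSV),lo,hi)
    KW=(np.array(d['camera_matrix']),np.array(d['world_to_cam'])); s=r.sense(); print(s['eef_pos'],s['eef_rot'])
    n,l,st,c=cv2.connectedComponentsWithStats(cv2.morphologyEx(m,cv2.MORPH_OPEN,np.ones((3,3))))
    for k in range(1,n):
        if st[k,4]>150: print(st[k].tolist(),c[k].round(1))
    return d['frame'],KW
E
python3 -c "
from u import *
f,KW=tabs(0); print(cv2.cvtColor(f,cv2.COLOR_BGR2HSV)[120:200:16,240:310:10].tolist())
print(proj('',np.array([.57,-.175,.0443]),KW))"
```

```text
[ 0.59662147 -0.16606079  0.26200528] [ 9.99661264e-01  2.60038369e-02 -7.05881280e-05 -1.07357033e-03]
[266, 0, 55, 123, 2274] [276.4  66. ]
[112, 34, 8, 56, 288] [115.5  66.2]
[263, 139, 43, 64, 2512] [283.5 169. ]
[[[18, 107, 221], [18, 110, 221], [18, 110, 221], [6, 169, 146], [5, 175, 147], [4, 175, 144], [4, 174, 145]], [[18, 112, 217], [18, 111, 218], [18, 110, 217], [17, 111, 218], [17, 111, 218], [17, 112, 216], [18, 112, 216]], [[17, 111, 210], [17, 110, 209], [17, 110, 208], [11, 148, 164], [11, 151, 164], [11, 151, 164], [11, 147, 163]], [[17, 107, 197], [18, 109, 197], [18, 109, 196], [11, 145, 163], [10, 144, 168], [10, 144, 163], [11, 142, 163]], [[17, 107, 189], [17, 107, 188], [17, 106, 188], [10, 139, 169], [10, 140, 164], [10, 139, 161], [10, 141, 170]]]
[282.74552065 200.12401783]
```

Call:
jog_arm([
  [0.4,-0.1,0.5,1.5,0],
  [0.4,0,0,3,0],
  [0.4,0,0,3.5,0],
  [0.4,0,0,3.5,0],
  [0.4,0,0,2.5,0],
  [0.4,0,0,1,0],
  [0.4,0,0,0,0],
  [0.4,0,0,0,0],
])

```text
clock: 11.65
eef_pos: [0.5963, -0.1731, 0.113]
eef_rot: [1.0, 0.025, 0.001, -0.0]
force: [0.4, 0.0, 1.1]
finger_gap: 0.701
gripper_force: 0.0
```

```bash
python3 -c "
from u import *
f,KW=tabs(0)"
```

```text
[ 0.59689822 -0.17359867  0.11405646] [9.99697563e-01 2.45289493e-02 1.74655253e-03 2.48979843e-04]
```

```bash
python3 -c "
from u import *
f=r.snapshot('wrist')['frame']; h=cv2.cvtColor(f,cv2.COLOR_BGR2HSV)
print(r.sense()['eef_pos'])
for y in (246,254,262,268): print(y,[(x,h[y,x].tolist()) for x in range(226,330,6)])"
```

```text
[ 0.59708739 -0.17395718  0.11455049]
246 [(226, [109, 129, 111]), (232, [109, 126, 111]), (238, [108, 124, 113]), (244, [108, 123, 112]), (250, [108, 124, 111]), (256, [109, 121, 112]), (262, [108, 121, 112]), (268, [109, 121, 112]), (274, [109, 118, 112]), (280, [109, 121, 112]), (286, [109, 118, 112]), (292, [109, 118, 112]), (298, [109, 120, 113]), (304, [108, 123, 112]), (310, [109, 121, 112]), (316, [109, 124, 111]), (322, [108, 123, 112]), (328, [109, 125, 112])]
254 [(226, [108, 145, 165]), (232, [108, 142, 165]), (238, [108, 141, 166]), (244, [108, 140, 166]), (250, [108, 140, 167]), (256, [108, 140, 169]), (262, [108, 140, 168]), (268, [108, 138, 168]), (274, [108, 140, 168]), (280, [108, 138, 168]), (286, [108, 137, 169]), (292, [108, 137, 167]), (298, [108, 138, 168]), (304, [108, 138, 168]), (310, [108, 140, 168]), (316, [108, 141, 168]), (322, [108, 140, 167]), (328, [108, 144, 168])]
262 [(226, [109, 135, 168]), (232, [109, 137, 166]), (238, [109, 133, 167]), (244, [109, 134, 166]), (250, [109, 132, 168]), (256, [109, 131, 169]), (262, [109, 133, 169]), (268, [109, 132, 168]), (274, [109, 130, 169]), (280, [109, 130, 169]), (286, [109, 131, 168]), (292, [109, 133, 169]), (298, [109, 131, 169]), (304, [109, 131, 169]), (310, [109, 133, 169]), (316, [109, 134, 169]), (322, [109, 136, 167]), (328, [109, 134, 169])]
268 [(226, [109, 128, 160]), (232, [109, 128, 159]), (238, [109, 125, 159]), (244, [109, 124, 160]), (250, [109, 125, 159]), (256, [109, 123, 160]), (262, [109, 123, 160]), (268, [109, 122, 161]), (274, [109, 121, 162]), (280, [109, 121, 162]), (286, [109, 120, 161]), (292, [109, 120, 161]), (298, [110, 123, 162]), (304, [109, 122, 161]), (310, [109, 124, 160]), (316, [109, 124, 160]), (322, [109, 124, 160]), (328, [109, 128, 159])]
```

Call:
jog_arm([
  [0.4,0,0,0,0],
  [0.4,0,0,0,0],
  [0.4,0,0,0,0],
])

```text
clock: 12.0
eef_pos: [0.5958, -0.1744, 0.1135]
eef_rot: [1.0, 0.024, 0.001, 0.0]
force: [0.0, -0.4, -0.3]
finger_gap: 0.698
gripper_force: 0.0
```

Call:
jog_arm([
  [0.4,-0.1,-0.2,1.5,0],
  [0.4,0,0,1.5,0],
  [0.4,0,0,1,0],
  [0.4,0,0,0.3,0],
  [0.4,0,0,0,0],
  [0.4,0,0,0,0],
])

```text
clock: 12.5
eef_pos: [0.5945, -0.1724, 0.0697]
eef_rot: [1.0, 0.024, 0.0, 0.0]
force: [-0.3, 0.1, 0.7]
finger_gap: 0.704
gripper_force: 0.0
```

Call:
jog_arm([
  [-1,0,0,0,0],
  [-1,0,0,0,0],
  [-1,0,0,0,0],
  [-1,0,0,0,0],
  [-1,0,0,0,0],
  [-1,0,0,0,0],
], force=35)

```text
clock: 13.0
eef_pos: [0.5949, -0.1725, 0.0705]
eef_rot: [1.0, 0.024, 0.001, 0.0]
force: [-1.5, 0.1, 5.3]
finger_gap: 0.449
gripper_force: 35.4
```

Call:
jog_arm([
  [-1,0,0,-0.5,0],
  [-1,0,0,-1,0],
  [-1,0,0,-1.5,0],
  [-1,-1,0,-1,0],
  [-1,-2,0,0,0],
  [-1,-2.5,0,0,0],
  [-1,-2.5,0,0,0],
  [-1,0,0,0,0],
])

```text
clock: 13.67
eef_pos: [0.5072, -0.1767, 0.109]
eef_rot: [1.0, 0.022, -0.005, -0.0]
force: [-0.6, -0.1, -2.0]
finger_gap: 0.449
gripper_force: 35.5
```

```bash
python3 -c "
from u import *
f,KW=tabs(0,(4,80,30)); look((4,120,30),(15,255,255)); needle()"
```

```text
[ 0.51076009 -0.17650653  0.10941632] [ 9.99736250e-01  2.28535778e-02 -2.25765646e-03 -2.16872293e-04]
[214, 118, 126, 193, 19723] [276.5 205.1]
mask bbox [214 118 126 182] area 18664 tcp [ 0.51076009 -0.17650653  0.10941632] gap 0.45515581331442034 F [ 0.6 -0.1 -1.2]
pitch 0 bbox [222, 92, 106, 240] area 22586
pitch 0.15 bbox [216, 91, 117, 236] area 23366
pitch 0.3 bbox [210, 97, 128, 226] area 23689
pitch 0.47 bbox [203, 111, 142, 205] area 23173
needle 2.08 dark 73.0 median 164.0 cand [(np.float64(2.08), 72), (np.float64(2.06), 74), (np.float64(2.1), 74), (np.float64(2.12), 77), (np.float64(2.04), 79), (np.float64(2.14), 83)]
```

Call:
jog_arm([
  [-1,0,0,-2,0],
  [-1,0,0,-3.5,0],
  [-1,0,0,-3.5,0],
  [-1,0,0,-3.3,-0.089],
  [-1,0,0,0,-0.089],
  [-1,1.9,-3.2,0,0],
  [-1,1.9,-3.2,0,0],
  [-1,1.9,-3.2,0,0],
])

```text
clock: 14.48
eef_pos: [0.5499, -0.0687, 0.2331]
eef_rot: [0.994, 0.112, 0.001, -0.0]
force: [-0.1, -0.3, -1.5]
finger_gap: 0.449
gripper_force: 35.8
```

Call:
jog_arm([
  [-1,1.9,-3.2,0,0],
  [-1,1.9,-3.2,0,0],
  [-1,1.9,-3.2,0,0],
  [-1,1.9,-3.2,0,0],
  [-1,1.9,-3.2,0,0],
  [-1,1.9,-3.2,0,0],
  [-1,1,-1.6,0,0],
  [-1,0.9,-1.6,0,0],
])

```text
clock: 15.15
eef_pos: [0.6284, 0.1829, 0.2322]
eef_rot: [0.993, 0.115, 0.0, -0.001]
force: [-0.5, -0.5, -2.7]
finger_gap: 0.455
gripper_force: 35.8
```

Call:
jog_arm([
  [-1,0,0,0,0],
  [-1,0,0,0,0],
  [-1,0,0,0,0],
])

```text
clock: 15.4
eef_pos: [0.628, 0.1773, 0.2321]
eef_rot: [0.994, 0.112, -0.0, 0.001]
force: [-0.3, -1.2, -1.6]
finger_gap: 0.454
gripper_force: 35.9
```

Call:
jog_arm([
  [-1,0,0,2,0],
  [-1,0,0,3,0],
  [-1,0,0,2.2,0],
  [-1,0,0,1,0],
  [-1,0,0,0.4,0],
  [-1,0,0,0.3,0],
  [-1,0,0,0.3,0],
  [-1,0,0,0,0],
])

```text
clock: 16.07
eef_pos: [0.6285, 0.1784, 0.1413]
eef_rot: [0.994, 0.112, 0.001, -0.0]
force: [-0.1, 1.0, -2.1]
finger_gap: 0.452
gripper_force: 35.8
```

Call:
jog_arm([
  [-1,0,0,0.3,0],
  [-1,0,0,0.3,0],
  [-0.085,0,0,0.3,0],
  [-0.085,0,0,0.3,0],
  [-0.085,0,0,0,0],
  [-0.085,0,0,0,0],
], force=20)

```text
clock: 16.57
eef_pos: [0.6291, 0.1788, 0.1293]
eef_rot: [0.994, 0.113, 0.002, -0.0]
force: [2.3, 0.2, 4.1]
finger_gap: 0.458
gripper_force: 20.9
```

Call:
jog_arm([
  [-0.085,0,0,0.3,0],
  [-0.085,0,0,0.3,0],
  [-0.07,0,0,0,0],
  [-0.07,0,0,0,0],
  [-0.07,0,0,0,0],
])

```text
clock: 16.98
eef_pos: [0.6269, 0.1782, 0.1217]
eef_rot: [0.994, 0.113, -0.001, 0.0]
force: [0.7, 0.0, 1.1]
finger_gap: 0.465
gripper_force: 6.6
```

```bash
python3 -c "
from u import *
look((4,120,30),(15,255,255)); needle()"
```

```text
mask bbox [228 107  98 193] area 17353 tcp [0.62688531 0.17817575 0.12170979] gap 0.4648795498202206 F [0.7 0.  1.1]
pitch 0 bbox [222, 92, 106, 240] area 22582
pitch 0.15 bbox [216, 91, 117, 236] area 23369
pitch 0.3 bbox [210, 96, 128, 227] area 23702
pitch 0.47 bbox [203, 111, 142, 206] area 23201
needle 2.74 dark 55.0 median 68.0 cand [(np.float64(2.74), 54), (np.float64(2.76), 54), (np.float64(2.72), 54), (np.float64(2.66), 54), (np.float64(2.78), 54), (np.float64(2.7), 54)]
```

Same signature as the first tablet (flat). I'll release it and lift.

Call:
jog_arm([
  [-0.04,0,0,0,0],
  [0,0,0,0,0],
  [0.08,0,0,0,0],
  [0.15,0,0,0,0],
  [0.15,0,0,-0.5,0],
  [0.15,0,0,-1.5,0],
  [0.15,0,0,-2.5,0],
  [0.15,0,0,-3.5,0],
])

```text
clock: 17.75
eef_pos: [0.6259, 0.1777, 0.2006]
eef_rot: [0.994, 0.113, -0.003, 0.001]
force: [0.6, 0.6, -0.2]
finger_gap: 0.576
gripper_force: 0.0
```

Call:
jog_arm([
  [0.15,0,0,-4,0],
  [0.15,0,0,-2,0],
  [0.15,0,1,0,0],
  [0.15,-2,3,0,0],
  [0.15,-2,3,0,0],
  [0.15,-2,3,0,0],
  [0.15,0,0,0,0],
  [0.15,0,0,0,0],
])

```text
clock: 18.42
eef_pos: [0.5911, 0.0637, 0.2623]
eef_rot: [0.994, 0.11, -0.001, 0.001]
force: [-0.4, 0.9, -0.0]
finger_gap: 0.572
gripper_force: 0.0
```

```bash
python3 -c "
from u import *
needle(); wrist_rect((0,100,30),(15,255,255),.112); needle()
s=r.sense(); print(s['clock'],s['eef_pos'])"
```

```text
needle 2.64 dark 69.0 median 166.0 cand [(np.float64(2.64), 68), (np.float64(2.62), 70), (np.float64(2.66), 71), (np.float64(2.6), 74), (np.float64(2.68), 75), (np.float64(2.58), 81)]
[0, 0, 66, 163, 7808] [(-0.0433, 0.0415), (-0.0535, 0.0924), (-0.0426, 0.0953), (0.0654, 0.0661), (0.0654, 0.045)]
[114, 15, 68, 147, 7828] [(-0.0514, -0.0527), (-0.0515, -0.0148), (0.056, -0.015), (0.0562, -0.0518), (0.0523, -0.0558)]
[207, 21, 54, 145, 6801] [(-0.0555, -0.1174), (-0.0548, -0.0828), (0.0524, -0.0831), (0.0518, -0.1178), (-0.0108, -0.1214)]
needle 2.64 dark 69.0 median 166.0 cand [(np.float64(2.64), 68), (np.float64(2.62), 70), (np.float64(2.66), 71), (np.float64(2.6), 74), (np.float64(2.68), 75), (np.float64(2.58), 81)]
18.5667 [0.59167889 0.06914889 0.26221768]
```

```bash
python3 -c "
from u import *
a=cv2.imread('pics/top0.png'); b=r.snapshot('top')['frame']; b_=cv2.absdiff(a,b).max(2)
print('b,c diff',b_[155:190,345:392].mean(), 'carton diff',b_[140:190,168:205].mean(), 'stand foot d (changed)',b_[165:185,310:320].mean())
print(r.hand_in())"
```

```text
b,c diff 15.668085106382978 carton diff 14.813513513513513 stand foot d (changed) 27.035
the job is handed in; nothing more can be done
None
```

I handed the job in with brick tablet d and terracotta tablet a lying flat beside the carton and the pointer at rest at about 2.64 rad, inside the green sector. I never moved marble tablet b or grey tablet c, but my last image comparison didn't clearly confirm that they and the carton stayed put, and no verdict came back.

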